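# Nest the steel measures, pack the label rolls, close the lid

### The arm

A 6-joint arm with a two-finger parallel gripper is mounted at the origin on a cart in front of the work surface, level with it; the furniture and walls round the work are solid. World frame = base frame: x ahead of the robot, y to its left, z up, the work surface at z = 0. Lengths are in mm, angles in rad, forces in N, time in s.
With the tool pointing down it reaches from about 300 to 775 mm from the base axis. Payload 14.6 kg.
Tool frame: the origin (TCP) lies at the very end of the fingers, on their centre line; the grasp point (between the pads) lies 19 mm behind it (manip.grip_point_offset is the distance from the TCP to the grasp point, in mm); z points along the fingers, y is the line along which they close (so a half turn about z gives the same grasp; the last joint's range is limited). The gripper opens to 94 mm and grips with 3 to 60 N. Pads are 16 mm wide; open, the fingers measure 119 mm over their backs; the gripper's body (75 mm by 177 mm) begins 78 mm behind the grasp point.
Start: joints at [1.068, 0.3, 1.521, -0, 1.321, -0.067], TCP at [232.171, 498.584, 205.446] pointing down, gripper open.
Joint ranges: [-3.03, 3.03], [-0.79, 2.21], [0.23, 2.52], [-1.04, 4.18], [0, 3.07], [-2.55, 2.55]. Speed limits (rad/s): [2.22, 2.22, 2.57, 3.14, 3.14, 3.14].

### API

Orientations are given as [roll, pitch, yaw] about the fixed x, y, z axes, in that order (R = Rz(yaw) Ry(pitch) Rx(roll)).
In Python, from cell import telemetry, eyes, manip gives the robot as it stands.
- The arm moves only by the tool play_rows, never from a script. Its arguments are lists of equal length, an entry for each row: "translation": the shift along the world's x, y, z in m, a list of three; "yaw": the turn about the world's z in rad. A call has 1 to 12 rows; each row is the pose to reach, as a shift and turn from the pose commanded when the call began; what a row does not reach only later rows make up. A row lasts 1/8 s, in which the tool goes at most 62.5 mm and 10.7 degrees, less where a joint would pass 70% of its speed; a pose out of reach is approached as far as the arm can. A call with a gripper value outside its range is refused whole. "hand" is the opening, from 0 (shut) to 1 (fully open), set as the call begins (left out, the last holds). The fingers move at their own pace and stop on an object; "force" is the grip in N (left out, the last holds). Time passes only in rows, so rows that repeat a pose let the fingers close. It gives the time, the measured TCP pose, the force, the opening and the grip force at its end, in the units of the state.
- telemetry.read_state(): the state, without advancing time (a new reading comes with each control period).
- eyes.camera(name): name is "scene" or "top" or "wrist"; returns a dict with "pixels" (420x560x3 uint8, red, green, blue), "fx", "fy", "cx", "cy" (pixels), "dist_coeffs" ([k1, k2, p1, p2, k3] as OpenCV has them; the pictures are not rectified), "cam_to_world" (4x4, takes a point from camera to world coordinates); the wrist camera has in their place "T_tool_cam" (4x4, takes a point from camera to tool coordinates, whose origin is the TCP and whose axes are the flange's). Camera axes: x right, y up, looking along -z (the intrinsics and any distortion apply to the point x, -y, -z); pixel columns grow to the right and rows downward; lengths in mm; the calibration is good to about 2 mm. A picture is of the moment at which its call begins: read the wrist's pose just before it. There is no depth.
- manip.sign_off(): hands the job in; it is judged then, once.
The state is a dict: "clock": time; "joints": joint angles; "qd": joint speeds; "effort": joint torques, N m; "eef_pos": TCP position; "eef_rot": TCP orientation; "wrist_force": force on the tool from outside, world axes, zero at the start; "moment": the same for the moment, N m; "finger_gap": finger opening in mm; "finger_force": force on a finger pad.
Only numpy, scipy, OpenCV 4.12 (cv2) and the standard library are available. Lean on these libraries where they do the work, as an engineer would, in place of code of your own. Each camera call takes 0.05 s, during which the arm holds its last target. There are 200 camera calls.

### The job

Pack the prep kit away for the night: nest the handleless steel measuring cups upright in the middle of the white coaster, the widest first and then each next smaller one inside it (not every size or roll is there each time). Then slide every label roll up off its spindle and put it into the narrowest measure, which sits innermost, and when all are in, close that measure with its small knobbed lid. Leave the other things on the counter where they are.

Things in the scene. Friction and masses are not known exactly. Their poses are not given: they have to be found in the camera images.
- coaster: white round coaster, 120 mm across, 6 mm thick, fixed to the worktop; origin at the centre of its underside (its top is 6 mm higher)
- measure_a: plain steel measuring cup without handle, the widest and lowest of the set, 70 mm across the rim outside, 64 mm across the foot, 42 mm high, wall 2 mm, floor 6 mm thick; origin at the centre of its underside, z towards its mouth; starts upright on the worktop; 60 to 210 g; always there
- measure_b: plain steel measuring cup without handle, the second widest of the set, 60 mm across the rim outside, 56 mm across the foot, 48 mm high, wall 2 mm, floor 6 mm thick; nested, its foot stands 6 mm above the next wider one's foot and its rim 12 mm or more above that rim; origin at the centre of its underside, z towards its mouth; starts upright on the worktop; 60 to 210 g; may be absent
- measure_c: plain steel measuring cup without handle, the third widest of the set, 50 mm across the rim outside, 46.4 mm across the foot, 54 mm high, wall 2 mm, floor 6 mm thick; nested, its foot stands 6 mm above the next wider one's foot and its rim 12 mm or more above that rim; origin at the centre of its underside, z towards its mouth; starts upright on the worktop; 60 to 210 g; may be absent
- measure_d: plain steel measuring cup without handle, the narrowest and tallest of the set, 40 mm across the rim outside, 39 mm across the foot, 67 mm high, wall 2 mm, floor 6 mm thick; nested, its foot stands 6 mm above the next wider one's foot and its rim 19 mm or more above that rim; origin at the centre of its underside, z towards its mouth; starts upright on the worktop; 60 to 210 g; always there
- label_stand: dark wooden block 60 x 170 x 12 mm, fixed to the worktop, with three upright steel spindles in a row along its y axis, at y = -55, 0 and +55 mm; each spindle is 9 mm thick and 38 mm tall above the block's top (tip 50 mm above the worktop); origin at the centre of the block's underside
- roll_0: small wound roll of blank paper labels, 30 mm across, 16 mm high, 14 mm hole, 25 g, starts on the stand's spindle at y = -55 mm, lying on the block; origin at the centre of its underside, z along its axis; may be absent (two or three rolls are there)
- roll_0_center (a point): middle of roll_0, 8 mm above its underside on its axis
- roll_1: small wound roll of blank paper labels, 30 mm across, 16 mm high, 14 mm hole, 25 g, starts on the stand's spindle at y = 0 mm, lying on the block; origin at the centre of its underside, z along its axis; may be absent (two or three rolls are there)
- roll_1_center (a point): middle of roll_1, 8 mm above its underside on its axis
- roll_2: small wound roll of blank paper labels, 30 mm across, 16 mm high, 14 mm hole, 25 g, starts on the stand's spindle at y = 55 mm, lying on the block; origin at the centre of its underside, z along its axis; may be absent (two or three rolls are there)
- roll_2_center (a point): middle of roll_2, 8 mm above its underside on its axis
- tamper: steel coffee tamper, 58 mm across, 86 mm high; bystander, leave it alone; origin at the centre of its underside
- jigger: steel double cone jigger, 47 mm across, 78 mm high; bystander, leave it alone; origin at the centre of its underside
- shot_glass: shot glass, mouth down, 46 mm across, 57 mm high; bystander, leave it alone; origin at the centre of its underside
- mill: small shaker with a steel top, 44 mm across, 90 mm high; bystander, leave it alone; origin at the centre of its underside
- lid: steel lid of the narrowest measure: disc 50 mm across with a skirt reaching 8 mm down (46 mm across inside), and a black knob 16 mm across and 14 mm tall on top; 25 mm high; starts skirt down; origin at the centre of the skirt's lower edge (the knob from 11 to 25 mm above it), z up; closed, its origin lies 59 mm above the narrowest measure's underside
- ledge_corner (a point): upper front left corner of the fixed dark wooden ledge, 270 mm high, that carries the espresso machine; the ledge runs from here to the right and back (its front edge points along the counter, 30 degrees off the y axis); keep the gripper and wrist clear of it
Mind the look-alikes: they are no part of the job. What is shaped like the measure_c but orange or purple is not meant. What is shaped like the measure_a but green or red is not meant.

How it is judged:
By the outcome, as a careful person would: the job done as asked, in the order asked, and still so for the second after the job is handed in, with the robot touching nothing.
Of measure_b, measure_c only 1 to 2 are there at a start; the rules pass over those that are not, and their reading is None.
Of roll_0, roll_1, roll_2 only 2 to 3 are there at a start; the rules pass over those that are not, and their reading is None.
At some moment in a run one of measure_a, measure_b, measure_c may be knocked a few centimetres aside while the robot is not near it.
Once in a run the grip may slacken for a moment while it holds something.
It also fails if it takes over 210 s, if anything falls off the work surface, if the arm or the gripper's body presses on something with over 40 N, if the wrist force passes 120 N, or if a joint passes its speed limit or range.

## Working session

There is one attempt and no reset: what is moved stays moved. The work goes in short steps, Python scripts to look and compute and a tool call to move; the robot and the scene stay as the last step left them, time stands still between calls to the robot, and variables do not carry over. Pictures are saved under pics/ and viewed, at most 14 in all, crops included, and the job is handed in when it is done.

Besides the shell and the picture viewer there is one more tool, called by a JSON object that holds its "api" and its "payload", one argument or row to a line. play_rows: Moves the arm, as the interface text tells. Its arguments: {"type":"object","properties":{"translation":{"type":"array","items":{"type":"array","items":{"type":"number"}}},"yaw":{"type":"array","items":{"type":"number"}},"hand":{"type":"number"},"force":{"type":"number"}},"required":["translation","yaw"]}

```bash
mkdir -p pics; ls; cat > h.py <<'E'
import numpy as np, cv2
from cell import telemetry, eyes, manip
def cam(name):
    s=telemetry.read_state(); c=eyes.camera(name)
    if name=='wrist':
        from scipy.spatial.transform import Rotation as R
        T=np.eye(4); T[:3,:3]=R.from_euler('xyz',s['eef_rot']).as_matrix(); T[:3,3]=s['eef_pos']
        c['cam_to_world']=T@np.array(c['T_tool_cam'])
    c['K']=np.array([[c['fx'],0,c['cx']],[0,c['fy'],c['cy']],[0,0,1.]]); c['D']=np.array(c['dist_coeffs'],float)
    c['cam_to_world']=np.array(c['cam_to_world'])
    return c
def save(c,n): cv2.imwrite(f'pics/{n}.png',c['pixels'][:,:,::-1])
def px2w(c,uv,z):
    p=cv2.undistortPoints(np.array(uv,float).reshape(-1,1,2),c['K'],c['D']).reshape(-1,2)
    d=np.c_[p[:,0],-p[:,1],-np.ones(len(p))]@c['cam_to_world'][:3,:3].T
    o=c['cam_to_world'][:3,3]
    return o+d*((z-o[2])/d[:,2:3])
def w2px(c,P):
    P=np.atleast_2d(np.array(P,float)); q=(P-c['cam_to_world'][:3,3])@c['cam_to_world'][:3,:3]
    q=q*[1,-1,-1]
    return cv2.projectPoints(q,np.zeros(3),np.zeros(3),c['K'],c['D'])[0].reshape(-1,2)
E
python3 - <<'E'
from h import *
import pickle
s=telemetry.read_state(); print(s)
for n in ('top','scene','wrist'):
    c=cam(n); save(c,n+'0'); pickle.dump(c,open(f'{n}0.pkl','wb')); print(n,c['cam_to_world'].round(2).tolist(),c['fx'],c['D'])
t=cv2.imread('pics/top0.png'); cv2.imwrite('pics/top0b.png',cv2.resize(t,(800,600),interpolation=cv2.INTER_CUBIC))
E
```

```text
pics
{'clock': 0.0, 'joints': array([ 1.06841497e+00,  3.00441897e-01,  1.52156950e+00, -3.17265298e-05,
        1.32070122e+00, -6.66205605e-02]), 'qd': array([ 0.00012813,  0.00135768,  0.00024041,  0.00014555, -0.00163602,
        0.00091495]), 'effort': array([ 2.69125208e-03, -5.31788313e+01, -3.52749753e+01,  7.09518464e-02,
        2.42085446e-02, -1.11345917e-04]), 'eef_pos': array([232.05074058, 498.36526701, 204.90724769]), 'eef_rot': array([-3.14047313e+00, -4.38948768e-05,  2.70583971e+00]), 'wrist_force': array([-0.19589705,  0.05926425, -0.03093189]), 'moment': array([ 0.04680065,  0.05233626, -0.06230998]), 'finger_force': 0.0, 'finger_gap': 93.81837972265069}
top [[0.01, 0.99, -0.14, 277.29], [-1.0, 0.01, -0.0, -45.68], [-0.0, 0.14, 0.99, 1506.15], [0.0, 0.0, 0.0, 1.0]] 489.33210065897174 [0.06000786 0.         0.         0.         0.        ]
scene [[-0.06, 0.77, -0.63, -423.02], [-1.0, -0.04, 0.05, 35.98], [0.02, 0.63, 0.77, 1261.01], [0.0, 0.0, 0.0, 1.0]] 443.96821402693985 [-0.10486082  0.          0.          0.          0.        ]
wrist [[0.42, -0.87, -0.25, 160.09], [0.91, 0.41, 0.12, 531.94], [0.0, -0.27, 0.96, 384.07], [0.0, 0.0, 0.0, 1.0]] 374.2892666327949 [0.03269983 0.         0.         0.         0.        ]
```

View pics/top0b.png

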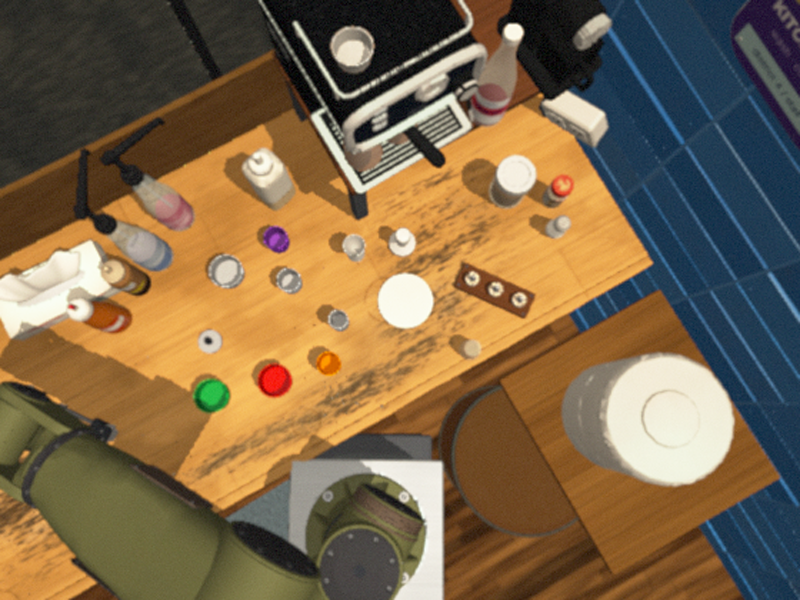

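View pics/scene0.png

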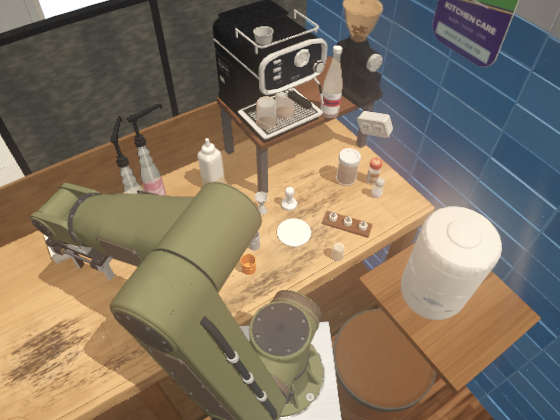

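Candidates (800×600 top picture):
- Measure_a is steel at (226,270). Its look-alikes are green (212,395) and red (275,380), plus the cup on the machine (352,50).
- Measure_b or c is steel at (289,280). Its look-alikes are orange (329,363) and purple (276,238).
- Measure_d is steel at (338,320). The jigger (354,246) and the shot glass (471,348) are nearby.
- The lid is at (209,341), the coaster at (405,301), and the three rolls at (471,278), (495,289) and (519,300).

I'll check these in one close crop.

```bash
python3 - <<'E'
from h import *
import pickle
c=pickle.load(open('top0.pkl','rb')); t=c['pixels'][:,:,::-1]
cv2.imwrite('pics/crop1.png',cv2.resize(t[150:290,130:390],(780,420),interpolation=cv2.INTER_CUBIC))
S=.7
for n,u,v,z in [('a',226,270,42),('bc',289,280,51),('d',338,320,67),('lid',209,341,14),('coaster',405,301,6),('r2?',471,278,50),('r1',495,289,50),('r0',519,300,50),('jig',354,246,78),('tamp',402,240,86),('glass',471,348,57),('or',329,363,54),('pur',276,238,54),('green',212,395,42),('red',275,380,42),('mill?',558,227,90),('ledge',362,212,0)]:
    print(n,px2w(c,[(u*S,v*S)],z)[0].round())
E
```

```text
a [544. 301.  42.]
bc [523. 166.  51.]
d [437.  60.  67.]
lid [396. 337.  14.]
coaster [487. -80.   6.]
r2? [ 532. -218.   50.]
r1 [ 509. -268.   50.]
r0 [ 486. -318.   50.]
jig [592.  29.  78.]
tamp [604. -71.  86.]
glass [ 383. -216.   57.]
or [349.  77.  54.]
pur [612. 196.  54.]
green [282. 318.  42.]
red [314. 190.  42.]
mill? [ 633. -393.   90.]
ledge [686.  16.   0.]
```

View pics/crop1.png

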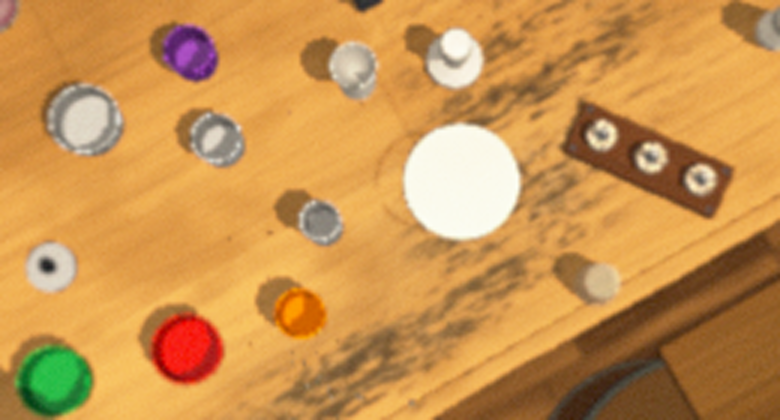

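Crop positions: measure_a steel (85,119) and measure_d (321,222). The steel cup at (217,138) is as wide as the orange and purple ones, so it is measure_c, and b is absent. The lid is at (50,267), and all three rolls are there. I'll move above a next.

{"api": "play_rows", "payload": {
  "translation": [
    [0.06,-0.038,0],
    [0.12,-0.076,0],
    [0.18,-0.114,0],
    [0.24,-0.152,0],
    [0.29,-0.183,0],
    [0.31,-0.197,0],
    [0.31,-0.197,0],
    [0.31,-0.197,0],
    [0.31,-0.197,0]
  ],
  "yaw": [0,0,0,0,0,0,0,0,0],
  "hand": 1,
  "force": 25
}}

```text
clock: 1.27
eef_pos: [541.3, 302.5, 205.6]
eef_rot: [3.142, -0.0, 2.707]
wrist_force: [0.6, 0.2, 0.6]
finger_gap: 93.8
finger_force: 0.0
```

```bash
cat >> h.py <<'E'
def warp(c,z,ctr,half=60,res=0.5):
    n=int(2*half/res)+1; a=np.linspace(-half,half,n)
    Y,X=np.meshgrid(a,a)  # row->x, col->y
    P=np.c_[X.ravel()+ctr[0],Y.ravel()+ctr[1],np.full(X.size,float(z))]
    m=w2px(c,P).astype(np.float32).reshape(n,n,2)
    return cv2.remap(c['pixels'],m[...,0],m[...,1],cv2.INTER_CUBIC)
def ring(c,z,r,ctr,half=60,res=0.5,search=30):
    "centre (world xy) of the circle of radius r at height z: strongest mean radial gradient"
    g=cv2.GaussianBlur(warp(c,z,ctr,half+r,res),(0,0),1.2/res*.7).astype(np.float32)
    N=g.shape[0]; t=np.linspace(0,2*np.pi,72,endpoint=False); best=0
    gx=cv2.Sobel(g,cv2.CV_32F,0,1); gy=cv2.Sobel(g,cv2.CV_32F,1,0)
    k=int(search/res); ii=np.arange(-k,k+1); I,J=np.meshgrid(ii,ii,indexing='ij'); S=np.zeros(I.shape)
    for a in t:
        y=np.clip((I+N//2+np.cos(a)*r/res).round().astype(int),0,N-1); x=np.clip((J+N//2+np.sin(a)*r/res).round().astype(int),0,N-1)
        S+=np.minimum(np.abs(gx[y,x]*np.cos(a)+gy[y,x]*np.sin(a)).max(-1),150)
    i,j=np.unravel_index(S.argmax(),S.shape)
    return np.array([ctr[0]+ii[i]*res,ctr[1]+ii[j]*res]),S.max()/72
E
python3 - <<'E'
from h import *
import pickle
s=telemetry.read_state(); print(s['clock'],s['eef_pos'],s['eef_rot'])
c=cam('wrist'); save(c,'w1'); pickle.dump(c,open('w1.pkl','wb'))
print('a',ring(c,42,35,(544,301)),'c',ring(c,54,25,(523,166)))
t=cam('top');
for n,z,r,p in [('a',42,35,(544,301)),('c',54,25,(523,166)),('d',67,20,(437,60)),('lid',8,25,(396,337)),('coaster',6,60,(487,-80)),('r2',28,15,(528,-220)),('r1',28,15,(505,-270)),('r0',28,15,(482,-320))]: print(n,*ring(t,z,r,p,search=20))
im=c['pixels'][:,:,::-1].copy()
for p,z,r in [((544,301),42,35)]:
    q,_=ring(c,z,r,p); a=np.linspace(0,6.283,40); uv=w2px(c,np.c_[q[0]+r*np.cos(a),q[1]+r*np.sin(a),np.full(40,z)])
    for u in uv: cv2.circle(im,tuple(u.round().astype(int).tolist()),1,(0,255,0),-1)
cv2.imwrite('pics/w1o.png',im)
E
```

```text
1.275 [541.31875759 302.47129681 205.590981  ] [ 3.14153228e+00 -3.35362547e-05  2.70722060e+00]
a (array([543.5, 304.5]), np.float64(103.6910080694668)) c (array([524., 169.]), np.float64(81.18640878694949))
a [539.  298.5] 31.019523789591354
c [524.  170.5] 61.255602556273466
d [439.5  62.5] 65.01200540471386
lid [415.5 352. ] 5.147488371095222
coaster [489.5 -79.5] 109.40853099648336
r2 [ 535.5 -222. ] 97.61456211627532
r1 [ 513.  -272.5] 94.5403779105661
r0 [ 491.5 -322. ] 96.38355177963622
```

View pics/w1o.png

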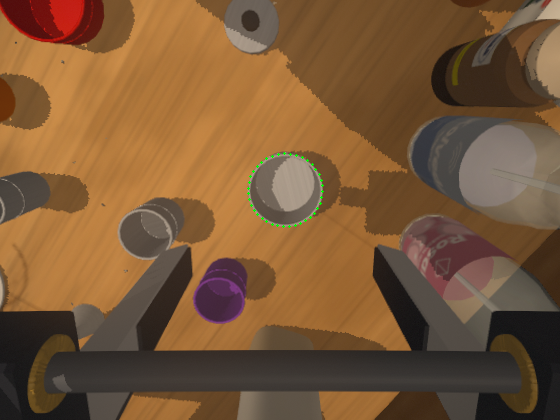

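The ring fit lies exactly on measure_a's rim at (286,190). Bottles stand to its right at (410,150) and (405,230), more than 120 mm off. Grasping a.

{"api": "play_rows", "payload": {
  "translation": [
    [0.002,0.002,-0.03],
    [0.002,0.002,-0.08],
    [0.002,0.002,-0.13],
    [0.002,0.002,-0.165],
    [0.002,0.002,-0.185],
    [0.002,0.002,-0.185],
    [0.002,0.002,-0.185]
  ],
  "yaw": [0,0,0,0,0,0,0]
}}

```text
clock: 2.25
eef_pos: [544.9, 304.1, 22.1]
eef_rot: [3.14, 0.001, 2.706]
wrist_force: [0.5, -0.2, 0.3]
finger_gap: 93.9
finger_force: 0.0
```

{"api": "play_rows", "payload": {
  "translation": [
    [0,0,0],
    [0,0,0],
    [0,0,0],
    [0,0,0],
    [0,0,0],
    [0,0,0]
  ],
  "yaw": [0,0,0,0,0,0],
  "hand": 0.5,
  "force": 30
}}

```text
clock: 3.0
eef_pos: [544.4, 303.7, 20.9]
eef_rot: [3.141, 0.0, 2.706]
wrist_force: [-0.8, -0.7, 5.6]
finger_gap: 68.8
finger_force: 30.0
```

{"api": "play_rows", "payload": {
  "translation": [
    [0,0,0.05],
    [0,0,0.11],
    [-0.007,-0.05,0.11],
    [-0.015,-0.11,0.11],
    [-0.023,-0.17,0.11],
    [-0.032,-0.23,0.11],
    [-0.041,-0.29,0.11],
    [-0.049,-0.34,0.11],
    [-0.055,-0.37,0.11],
    [-0.055,-0.384,0.11],
    [-0.055,-0.384,0.11],
    [-0.055,-0.384,0.11]
  ],
  "yaw": [0,0,0,0,0,0,0,0,0,0,0,0]
}}

```text
clock: 4.5
eef_pos: [489.4, -79.4, 130.3]
eef_rot: [3.142, -0.0, 2.707]
wrist_force: [0.3, 0.4, -0.4]
finger_gap: 69.4
finger_force: 30.0
```

```bash
python3 - <<'E'
from h import *
s=telemetry.read_state(); print(s['clock'],s['eef_pos'],s['finger_gap'],s['finger_force'])
c=cam('wrist'); save(c,'w2'); p=s['eef_pos']
print('coaster',ring(c,6,60,(489,-80),search=15)); print('held',ring(c,p[2]+21,35,p[:2],search=12))
print('d',ring(c,67,20,(439,62),search=15))
t=cam('top')
print('c',ring(t,54,25,(524,170),search=30),ring(t,6,60,(489,-80),search=15))
E
```

```text
4.5 [489.36239422 -79.42786934 130.30933317] 69.41103571582997 29.999708243412897
coaster (array([489.5, -78.5]), np.float64(86.14142510644132))
held (array([488.36239422, -78.92786934]), np.float64(85.01374668084279))
d (array([440. ,  61.5]), np.float64(99.25817791805838))
c (array([523.5, 166.5]), np.float64(41.42417907617557)) (array([476., -73.]), np.float64(13.143805638484437))
```

View pics/w2.png

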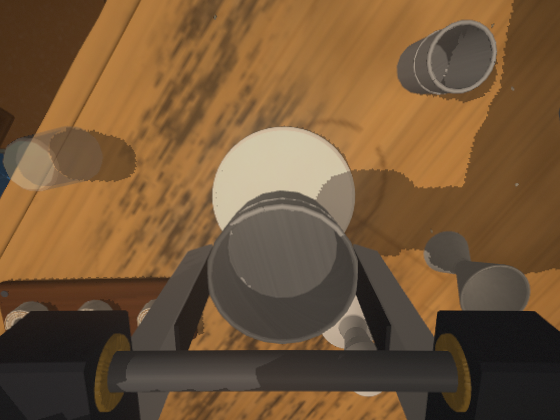

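The picture shows the held cup at (283,270) over the coaster (283,200), with measure_d at (462,57). Lowering.

{"api": "play_rows", "payload": {
  "translation": [
    [0.001,0,-0.04],
    [0.001,0,-0.08],
    [0.001,0,-0.097],
    [0.001,0,-0.1025],
    [0.001,0,-0.1025],
    [0.001,0,-0.1025]
  ],
  "yaw": [0,0,0,0,0,0]
}}

```text
clock: 5.35
eef_pos: [490.8, -80.5, 29.1]
eef_rot: [3.141, 0.002, 2.706]
wrist_force: [-0.1, -0.5, -0.5]
finger_gap: 69.1
finger_force: 30.0
```

{"api": "play_rows", "payload": {
  "translation": [
    [0,0,0],
    [0,0,0],
    [0,0,0],
    [0,0,0]
  ],
  "yaw": [0,0,0,0],
  "hand": 1
}}

```text
clock: 5.85
eef_pos: [490.2, -80.4, 28.0]
eef_rot: [3.142, -0.0, 2.706]
wrist_force: [-0.1, -0.6, -0.5]
finger_gap: 94.0
finger_force: 0.0
```

{"api": "play_rows", "payload": {
  "translation": [
    [0,0,0.05],
    [0,0,0.11],
    [0,0,0.17],
    [0,0,0.18],
    [0,0,0.18]
  ],
  "yaw": [0,0,0,0,0]
}}

```text
clock: 6.48
eef_pos: [490.1, -80.4, 207.6]
eef_rot: [3.142, 0.0, 2.706]
wrist_force: [-0.2, -0.1, 0.3]
finger_gap: 93.9
finger_force: 0.0
```

```bash
python3 - <<'E'
from h import *
s=telemetry.read_state(); print(s['clock'],s['eef_pos'],s['finger_gap'],s['finger_force'])
c=cam('wrist'); save(c,'w3'); p=s['eef_pos']
print('coaster',ring(c,6,60,(489,-79),search=10)); print('a',ring(c,48,35,(489,-79),search=15))
print('d',ring(c,67,20,(439,62),search=15))
print('c',ring(c,54,25,(524,168),search=30))
E
```

```text
6.475 [490.09292002 -80.38564266 207.6209001 ] 93.8839677783254 0.0
coaster (array([489., -78.]), np.float64(120.5243737033485))
a (array([488.5, -78.5]), np.float64(68.98708794378976))
d (array([440.,  62.]), np.float64(89.4964754978977))
c (array([514.5, 140.5]), np.float64(27.898215561272018))
```

Measure_a sits centred. Next is c.

{"api": "play_rows", "payload": {
  "translation": [
    [0.008,0.06,0],
    [0.016,0.12,0],
    [0.024,0.18,0],
    [0.031,0.23,0],
    [0.034,0.249,0],
    [0.034,0.249,0],
    [0.034,0.249,0]
  ],
  "yaw": [0,0,0,0,0,0,0]
}}

```text
clock: 7.4
eef_pos: [524.1, 167.2, 207.4]
eef_rot: [-3.141, -0.001, 2.705]
wrist_force: [0.9, 0.2, 0.1]
finger_gap: 94.2
finger_force: 0.0
```

```bash
python3 - <<'E'
from h import *
s=telemetry.read_state(); print(s['clock'],s['eef_pos'],s['finger_gap'],s['finger_force'])
c=cam('wrist'); save(c,'w4'); p=s['eef_pos']
print('c',ring(c,54,25,(524,168),search=30),'purple',ring(c,54,25,(612,198),search=20),'d',ring(c,67,20,(440,62),search=15))
E
```

```text
7.4 [524.08623911 167.23316743 207.4130808 ] 94.21256252557168 0.0
c (array([524., 169.]), np.float64(83.65286575682207)) purple (array([614., 199.]), np.float64(60.00119550357753)) d (array([440.,  62.]), np.float64(90.375644261298))
```

{"api": "play_rows", "payload": {
  "translation": [
    [0,0.002,-0.05],
    [0,0.002,-0.1],
    [0,0.002,-0.15],
    [0,0.002,-0.168],
    [0,0.002,-0.168],
    [0,0.002,-0.168]
  ],
  "yaw": [0,0,0,0,0,0]
}}

```text
clock: 8.2
eef_pos: [525.3, 170.6, 41.9]
eef_rot: [3.14, 0.002, 2.705]
wrist_force: [0.1, -0.1, 0.4]
finger_gap: 93.9
finger_force: 0.0
```

{"api": "play_rows", "payload": {
  "translation": [
    [0,0,0],
    [0,0,0],
    [0,0,0],
    [0,0,0],
    [0,0,0],
    [0,0,0]
  ],
  "yaw": [0,0,0,0,0,0],
  "hand": 0.2,
  "force": 30
}}

```text
clock: 8.95
eef_pos: [524.2, 170.5, 40.0]
eef_rot: [-3.141, -0.0, 2.706]
wrist_force: [-1.5, -1.5, 1.8]
finger_gap: 49.7
finger_force: 30.0
```

{"api": "play_rows", "payload": {
  "translation": [
    [0,0,0.04],
    [0,0,0.1],
    [-0.008,-0.06,0.1],
    [-0.016,-0.12,0.1],
    [-0.024,-0.18,0.1],
    [-0.032,-0.23,0.1],
    [-0.035,-0.248,0.1],
    [-0.035,-0.248,0.1],
    [-0.035,-0.248,0.1]
  ],
  "yaw": [0,0,0,0,0,0,0,0,0]
}}

```text
clock: 10.07
eef_pos: [489.4, -76.3, 139.8]
eef_rot: [3.141, -0.0, 2.707]
wrist_force: [0.5, -0.4, -1.7]
finger_gap: 49.1
finger_force: 30.0
```

```bash
python3 - <<'E'
from h import *
s=telemetry.read_state(); print(s['clock'],s['eef_pos'],s['finger_gap'],s['finger_force'])
c=cam('wrist'); save(c,'w5'); p=s['eef_pos']
print('coaster',ring(c,6,60,(489,-79),search=10)); print('a',ring(c,48,35,(489,-79),search=15))
print('held',[ring(c,p[2]+o,25,p[:2],search=12) for o in (10,14,18)])
E
```

```text
10.075 [489.3704456  -76.25790608 139.8499297 ] 49.116873256592115 29.999767346307635
coaster (array([489., -78.]), np.float64(100.2942334557996))
a (array([487.5, -78.5]), np.float64(54.32494274953851))
held [(array([491.8704456 , -75.75790608]), np.float64(57.999584258506)), (array([489.8704456 , -76.25790608]), np.float64(71.95509817713396)), (array([487.8704456 , -75.75790608]), np.float64(72.2081891541756))]
```

View pics/w5.png

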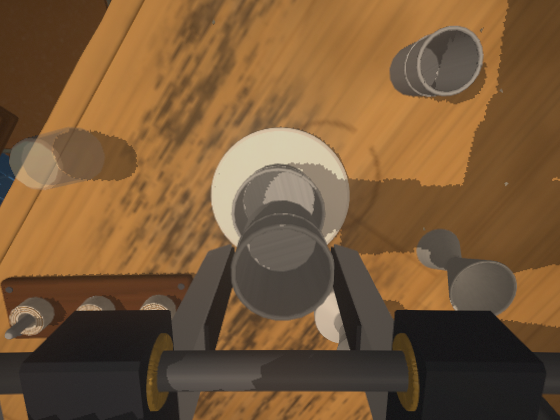

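Cup c is held upright at (282,275), above a at (279,205). Nesting it.

{"api": "play_rows", "payload": {
  "translation": [
    [-0.001,-0.0025,0],
    [-0.001,-0.0025,-0.03],
    [-0.001,-0.0025,-0.06],
    [-0.001,-0.0025,-0.078],
    [-0.001,-0.0025,-0.087],
    [-0.001,-0.0025,-0.087],
    [-0.001,-0.0025,-0.087],
    [-0.001,-0.0025,-0.087]
  ],
  "yaw": [0,0,0,0,0,0,0,0]
}}

```text
clock: 11.12
eef_pos: [488.4, -79.9, 53.4]
eef_rot: [3.141, 0.001, 2.706]
wrist_force: [0.4, -0.2, -1.5]
finger_gap: 49.6
finger_force: 30.0
```

{"api": "play_rows", "payload": {
  "translation": [
    [0,0,0],
    [0,0,0],
    [0,0,0],
    [0,0,0]
  ],
  "yaw": [0,0,0,0],
  "hand": 1
}}

```text
clock: 11.62
eef_pos: [488.2, -79.9, 53.0]
eef_rot: [3.142, 0.0, 2.706]
wrist_force: [-0.5, -0.2, 0.0]
finger_gap: 86.0
finger_force: 0.0
```

{"api": "play_rows", "payload": {
  "translation": [
    [0,0,0.05],
    [0,0,0.11],
    [0,0,0.155],
    [0,0,0.155],
    [0,0,0.155]
  ],
  "yaw": [0,0,0,0,0]
}}

```text
clock: 12.25
eef_pos: [487.8, -79.8, 207.1]
eef_rot: [-3.141, -0.001, 2.706]
wrist_force: [0.7, -0.4, -0.2]
finger_gap: 94.0
finger_force: 0.0
```

```bash
python3 - <<'E'
from h import *
s=telemetry.read_state(); print(s['clock'],s['eef_pos'],s['finger_gap'],s['finger_force'])
c=cam('wrist'); save(c,'w6'); p=s['eef_pos']
print('coaster',ring(c,6,60,(489,-79),search=10)); print('a',ring(c,48,35,(489,-79),search=15))
print('c',[ring(c,z,25,(489,-79),search=12) for z in (60,66,72)],'d',ring(c,67,20,(440,62),search=15))
E
```

```text
12.25 [487.82320645 -79.84560734 207.07538482] 94.03780106054717 0.0
coaster (array([489., -78.]), np.float64(122.84758507292888))
a (array([488., -79.]), np.float64(71.89086308678243))
c [(array([490., -79.]), np.float64(68.95307227904337)), (array([489. , -80.5]), np.float64(76.8893948627229)), (array([487.5, -79.5]), np.float64(82.31468348185537))] d (array([440.,  62.]), np.float64(89.35006301001165))
```

{"api": "play_rows", "payload": {
  "translation": [
    [-0.02,0.055,0],
    [-0.04,0.11,0],
    [-0.048,0.142,0],
    [-0.048,0.142,0],
    [-0.048,0.142,-0.05],
    [-0.048,0.142,-0.1],
    [-0.048,0.142,-0.14],
    [-0.048,0.142,-0.156],
    [-0.048,0.142,-0.156],
    [-0.048,0.142,-0.156],
    [-0.048,0.142,-0.156]
  ],
  "yaw": [0,0,0,0,0,0,0,0,0,0,0]
}}

```text
clock: 13.68
eef_pos: [440.6, 61.9, 52.6]
eef_rot: [3.141, 0.001, 2.706]
wrist_force: [-0.1, -0.0, -0.4]
finger_gap: 94.0
finger_force: 0.0
```

{"api": "play_rows", "payload": {
  "translation": [
    [0,0,0],
    [0,0,0],
    [0,0,0],
    [0,0,0],
    [0,0,0],
    [0,0,0]
  ],
  "yaw": [0,0,0,0,0,0],
  "hand": 0.1,
  "force": 30
}}

```text
clock: 14.42
eef_pos: [440.1, 62.1, 51.9]
eef_rot: [-3.142, -0.0, 2.706]
wrist_force: [0.3, -0.1, 0.4]
finger_gap: 38.6
finger_force: 30.0
```

{"api": "play_rows", "payload": {
  "translation": [
    [0,0,0.04],
    [0,0,0.1],
    [0.016,-0.047,0.1],
    [0.032,-0.094,0.1],
    [0.044,-0.13,0.1],
    [0.048,-0.142,0.1],
    [0.048,-0.142,0.1],
    [0.048,-0.142,0.1]
  ],
  "yaw": [0,0,0,0,0,0,0,0]
}}

```text
clock: 15.42
eef_pos: [487.9, -78.8, 151.9]
eef_rot: [3.142, -0.0, 2.707]
wrist_force: [0.0, 0.1, -0.8]
finger_gap: 38.7
finger_force: 30.0
```

```bash
python3 - <<'E'
from h import *
s=telemetry.read_state(); print(s['clock'],s['eef_pos'],s['finger_gap'],s['finger_force'])
c=cam('wrist'); save(c,'w7'); p=s['eef_pos']
print('coaster',ring(c,6,60,(489,-79),search=10)); print('c',ring(c,66,25,(489,-79),search=10))
print('held',[ring(c,p[2]+o,20,p[:2],search=12) for o in (12,16,20)])
E
```

```text
15.425 [487.89774927 -78.84918072 151.88926195] 38.68396235793715 29.999729599803686
coaster (array([489. , -78.5]), np.float64(107.1104264663871))
c (array([481.5, -84. ]), np.float64(51.24182998000235))
held [(array([489.39774927, -79.34918072]), np.float64(59.85575072108222)), (array([487.39774927, -78.34918072]), np.float64(64.44093543950513)), (array([485.89774927, -77.34918072]), np.float64(53.137634709721965))]
```

View pics/w7.png

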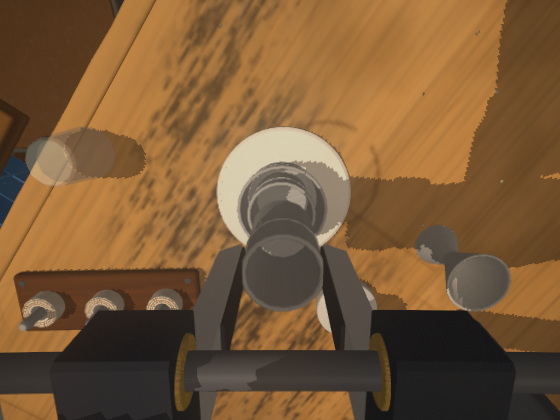

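Cup d at (283,270) is held straight over the nest at (284,205). Lowering it gently.

{"api": "play_rows", "payload": {
  "translation": [
    [0.0005,-0.001,0],
    [0.0005,-0.001,-0.03],
    [0.0005,-0.001,-0.045],
    [0.0005,-0.001,-0.055],
    [0.0005,-0.001,-0.065],
    [0.0005,-0.001,-0.072],
    [0.0005,-0.001,-0.077],
    [0.0005,-0.001,-0.0805],
    [0.0005,-0.001,-0.0815],
    [0.0005,-0.001,-0.0815],
    [0.0005,-0.001,-0.0815]
  ],
  "yaw": [0,0,0,0,0,0,0,0,0,0,0]
}}

```text
clock: 16.85
eef_pos: [488.7, -80.9, 70.6]
eef_rot: [3.142, 0.0, 2.706]
wrist_force: [-1.3, -0.3, -1.0]
finger_gap: 38.6
finger_force: 30.0
```

{"api": "play_rows", "payload": {
  "translation": [
    [0,0,0],
    [0,0,0],
    [0,0,0],
    [0,0,0]
  ],
  "yaw": [0,0,0,0],
  "hand": 0.8
}}

```text
clock: 17.35
eef_pos: [488.7, -80.9, 70.5]
eef_rot: [-3.142, 0.0, 2.706]
wrist_force: [0.0, 0.8, 0.1]
finger_gap: 73.7
finger_force: 0.0
```

{"api": "play_rows", "payload": {
  "translation": [
    [0,0,0.05],
    [0,0,0.1],
    [0.005,-0.02,0.13],
    [0.01,-0.04,0.13],
    [0.02,-0.06,0.13],
    [0.03,-0.08,0.13],
    [0.035,-0.1,0.13],
    [0.04,-0.12,0.13],
    [0.046,-0.141,0.13],
    [0.046,-0.141,0.13],
    [0.046,-0.141,0.13],
    [0.046,-0.141,0.13]
  ],
  "yaw": [0,0,-0.18,-0.36,-0.54,-0.72,-0.9,-1.08,-1.26,-1.42,-1.571,-1.571]
}}

```text
clock: 18.85
eef_pos: [534.6, -221.9, 200.3]
eef_rot: [-3.141, -0.0, 1.136]
wrist_force: [0.5, 0.2, 0.1]
finger_gap: 75.2
finger_force: 0.0
```

```bash
python3 - <<'E'
from h import *
s=telemetry.read_state(); print(s['clock'],s['eef_pos'],s['eef_rot'],s['joints'].round(2))
c=cam('wrist'); save(c,'w8')
print('coaster',ring(c,6,60,(489,-79),search=10)); print('c',ring(c,66,25,(489,-79),search=10),'d',[ring(c,z,20,(489,-79),search=10) for z in (81,85,89)])
for n,p in [('r2',(535,-222)),('r1',(513,-272)),('r0',(491,-322))]: print(n,ring(c,28,15,p,search=10),ring(c,50,4.5,p,search=10))
E
```

```text
18.85 [ 534.62599461 -221.91412111  200.31694133] [-3.14132148e+00 -2.89775818e-05  1.13570614e+00] [-0.46  0.37  1.44  0.    1.33 -0.02]
coaster (array([489.5, -78.5]), np.float64(112.55093265573747))
c (array([488.5, -80.5]), np.float64(68.83579250472658)) d [(array([488. , -80.5]), np.float64(75.30935309093698)), (array([488.5, -81. ]), np.float64(77.30066895754226)), (array([489.5, -82. ]), np.float64(79.99321028591496))]
r2 (array([ 536. , -220.5]), np.float64(108.13634887195532)) (array([ 539. , -214.5]), np.float64(68.76873543176481))
r1 (array([ 513.5, -271. ]), np.float64(98.01582638920107)) (array([ 507. , -264.5]), np.float64(75.51654139228037))
r0 (array([ 491., -321.]), np.float64(89.17829713873125)) (array([ 486. , -312.5]), np.float64(79.03464279280618))
```

View pics/w8.png

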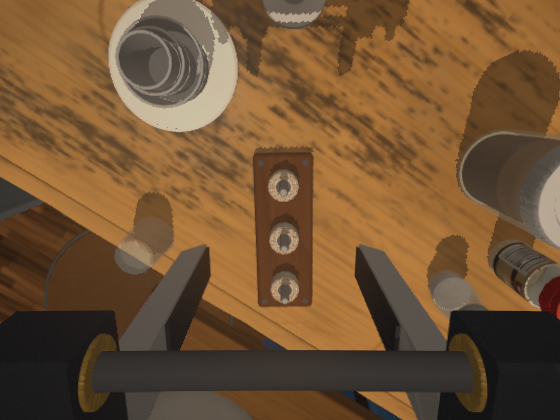

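The view shows the nest in order at (160,60), with rolls r2 at (284,288), r1 at (284,240) and r0 at (284,186) on the spindles. I'll pick r2, gripping only its top 8 mm so it can enter the mouth.

{"api": "play_rows", "payload": {
  "translation": [
    [0.0015,0.0015,-0.05],
    [0.0015,0.0015,-0.1],
    [0.0015,0.0015,-0.14],
    [0.0015,0.0015,-0.17],
    [0.0015,0.0015,-0.18],
    [0.0015,0.0015,-0.18],
    [0.0015,0.0015,-0.18]
  ],
  "yaw": [0,0,0,0,0,0,0],
  "hand": 0.55
}}

```text
clock: 19.77
eef_pos: [536.8, -220.7, 21.8]
eef_rot: [3.14, 0.0, 1.136]
wrist_force: [0.3, 0.5, -0.2]
finger_gap: 51.9
finger_force: 0.0
```

{"api": "play_rows", "payload": {
  "translation": [
    [0,0,0],
    [0,0,0],
    [0,0,0],
    [0,0,0],
    [0,0,0]
  ],
  "yaw": [0,0,0,0,0],
  "hand": 0.1,
  "force": 15
}}

```text
clock: 20.4
eef_pos: [536.3, -220.5, 20.8]
eef_rot: [3.141, 0.0, 1.135]
wrist_force: [-1.3, 0.8, 5.6]
finger_gap: 30.1
finger_force: 15.0
```

{"api": "play_rows", "payload": {
  "translation": [
    [0,0,0.03],
    [0,0,0.06],
    [0,0,0.1],
    [0,0,0.11],
    [-0.015,0.045,0.11],
    [-0.03,0.09,0.11],
    [-0.042,0.125,0.11],
    [-0.047,0.139,0.11],
    [-0.047,0.139,0.11],
    [-0.047,0.139,0.11]
  ],
  "yaw": [0,0,0,0,0,0,0,0,0,0]
}}

```text
clock: 21.65
eef_pos: [489.5, -82.3, 130.2]
eef_rot: [-3.141, 0.0, 1.134]
wrist_force: [0.3, -0.1, 0.1]
finger_gap: 29.5
finger_force: 15.0
```

```bash
python3 - <<'E'
from h import *
s=telemetry.read_state(); print(s['clock'],s['eef_pos'],s['finger_gap'],s['finger_force'])
c=cam('wrist'); save(c,'w9'); p=s['eef_pos']
print('coaster',ring(c,6,60,(489,-79),search=10)); print('d',[ring(c,z,20,(489,-80),search=10) for z in (81,85,89)])
print('held',[ring(c,p[2]+o,15,p[:2],search=10) for o in (5,8,11)])
E
```

```text
21.65 [489.48622469 -82.3445049  130.20614452] 29.524322738856974 14.999896930530667
coaster (array([489.5, -78. ]), np.float64(105.45971836443715))
d [(array([489., -85.]), np.float64(54.787022691984355)), (array([490. , -83.5]), np.float64(57.20990568902367)), (array([491., -82.]), np.float64(59.26867604491584))]
held [(array([488.98622469, -84.3445049 ]), np.float64(97.23602169420543)), (array([489.48622469, -82.8445049 ]), np.float64(89.29805042001237)), (array([489.48622469, -82.8445049 ]), np.float64(82.46417597701199))]
```

View pics/w9.png

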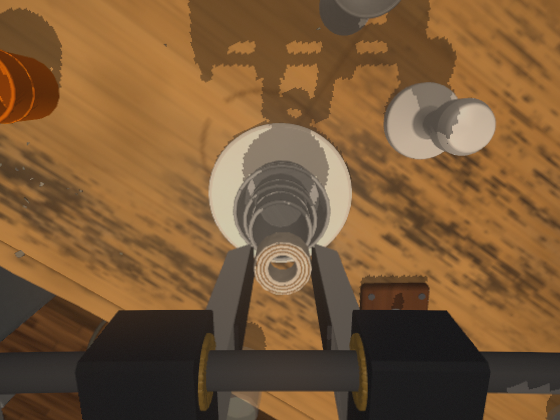

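Roll r2 at (283,268) is held level over d's mouth (282,225). Lowering it into the mouth to release.

{"api": "play_rows", "payload": {
  "translation": [
    [-0.001,0.0015,0],
    [-0.001,0.0015,-0.02],
    [-0.001,0.0015,-0.03],
    [-0.001,0.0015,-0.037],
    [-0.001,0.0015,-0.0425],
    [-0.001,0.0015,-0.0425],
    [-0.001,0.0015,-0.0425]
  ],
  "yaw": [0,0,0,0,0,0,0]
}}

```text
clock: 22.58
eef_pos: [488.4, -80.0, 88.3]
eef_rot: [3.141, -0.0, 1.135]
wrist_force: [0.4, 1.0, 0.2]
finger_gap: 29.7
finger_force: 15.0
```

{"api": "play_rows", "payload": {
  "translation": [
    [0,0,0],
    [0,0,0],
    [0,0,0],
    [0,0,0]
  ],
  "yaw": [0,0,0,0],
  "hand": 0.55
}}

```text
clock: 23.08
eef_pos: [488.2, -79.9, 88.0]
eef_rot: [3.141, -0.0, 1.135]
wrist_force: [-0.0, -0.5, -0.6]
finger_gap: 51.7
finger_force: 0.0
```

{"api": "play_rows", "payload": {
  "translation": [
    [0,0,0.04],
    [0,0,0.08],
    [0,0,0.11],
    [0,0,0.11],
    [0,0,0.11]
  ],
  "yaw": [0,0,0,0,0]
}}

```text
clock: 23.7
eef_pos: [487.8, -79.8, 197.0]
eef_rot: [-3.14, 0.0, 1.135]
wrist_force: [-0.5, 0.8, 0.0]
finger_gap: 52.0
finger_force: 0.0
```

```bash
python3 - <<'E'
from h import *
s=telemetry.read_state(); print(s['clock'],s['eef_pos'],s['finger_gap'],s['finger_force'])
c=cam('wrist'); save(c,'w10'); p=s['eef_pos']
print('coaster',ring(c,6,60,(489,-79),search=10)); print('d',[ring(c,z,20,(489,-80),search=10) for z in (81,85,89)],'c',ring(c,66,25,(489,-79),search=10))
for n,p in [('r1',(513,-272)),('r0',(491,-322))]: print(n,ring(c,28,15,p,search=10))
u=w2px(c,[[488.5,-80.5,85]])[0].astype(int); im=c['pixels'][u[1]-70:u[1]+70,max(0,u[0]-90):u[0]+90,::-1]
cv2.imwrite('pics/w10c.png',cv2.resize(im,None,fx=4,fy=4,interpolation=cv2.INTER_CUBIC))
E
```

```text
23.7 [487.78930439 -79.84118443 196.99994987] 51.978931714868466 0.0
coaster (array([489.5, -78. ]), np.float64(123.29205144127809))
d [(array([486. , -81.5]), np.float64(72.03825553227398)), (array([486. , -80.5]), np.float64(73.57665737439827)), (array([486.5, -79. ]), np.float64(73.49406209805012))] c (array([483.5, -89. ]), np.float64(66.23038372519746))
r1 (array([ 516.5, -273.5]), np.float64(25.27199767755654))
r0 (array([ 481. , -315.5]), np.float64(19.59544493128356))
```

View pics/w10c.png

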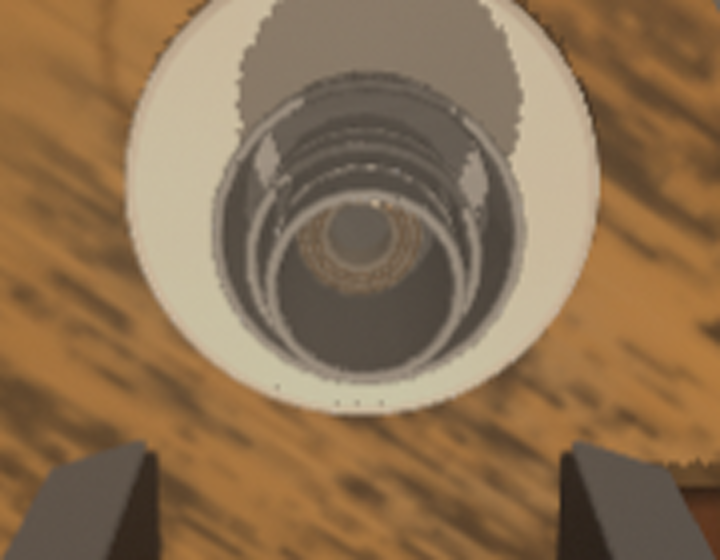

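Roll r2 lies flat in the bottom of measure_d, seen at (360,235) in the crop. Next is r1.

{"api": "play_rows", "payload": {
  "translation": [
    [0.008,-0.06,0],
    [0.016,-0.12,0],
    [0.0235,-0.175,0],
    [0.0257,-0.191,0],
    [0.0257,-0.191,0],
    [0.0257,-0.191,-0.05],
    [0.0257,-0.191,-0.1],
    [0.0257,-0.191,-0.14],
    [0.0257,-0.191,-0.167],
    [0.0257,-0.191,-0.1765],
    [0.0257,-0.191,-0.1765],
    [0.0257,-0.191,-0.1765]
  ],
  "yaw": [0,0,0,0,0,0,0,0,0,0,0,0]
}}

```text
clock: 25.25
eef_pos: [514.5, -270.9, 22.8]
eef_rot: [3.14, 0.0, 1.135]
wrist_force: [-0.3, 0.9, 0.3]
finger_gap: 51.9
finger_force: 0.0
```

{"api": "play_rows", "payload": {
  "translation": [
    [0,0,0],
    [0,0,0],
    [0,0,0],
    [0,0,0],
    [0,0,0]
  ],
  "yaw": [0,0,0,0,0],
  "hand": 0.1,
  "force": 15
}}

```text
clock: 25.88
eef_pos: [514.0, -271.0, 21.7]
eef_rot: [3.141, 0.0, 1.135]
wrist_force: [-1.8, 1.1, 5.2]
finger_gap: 29.3
finger_force: 15.0
```

{"api": "play_rows", "payload": {
  "translation": [
    [0,0,0.03],
    [0,0,0.06],
    [0,0,0.1],
    [0,0,0.11],
    [-0.008,0.06,0.11],
    [-0.016,0.12,0.11],
    [-0.024,0.175,0.11],
    [-0.026,0.19,0.11],
    [-0.026,0.19,0.11],
    [-0.026,0.19,0.11]
  ],
  "yaw": [0,0,0,0,0,0,0,0,0,0]
}}

```text
clock: 27.12
eef_pos: [488.0, -82.0, 131.1]
eef_rot: [-3.141, 0.0, 1.134]
wrist_force: [0.8, -0.5, -0.7]
finger_gap: 29.4
finger_force: 15.0
```

```bash
python3 - <<'E'
from h import *
s=telemetry.read_state(); print(s['clock'],s['eef_pos'],s['finger_gap'],s['finger_force'])
c=cam('wrist'); save(c,'w11'); p=s['eef_pos']
print('coaster',ring(c,6,60,(489,-79),search=10)); print('d',[ring(c,z,20,(488,-80),search=6) for z in (81,85,89)])
print('held',[ring(c,p[2]+o,15,p[:2],search=10) for o in (5,8,11)])
E
```

```text
27.125 [487.99908672 -82.01319525 131.06377289] 29.384926774898187 14.999825824052095
coaster (array([489.5, -78. ]), np.float64(108.04406544124649))
d [(array([489., -85.]), np.float64(55.2088439047532)), (array([489.5, -83.5]), np.float64(57.40918299237342)), (array([486.5, -80. ]), np.float64(57.86993032810629))]
held [(array([487.49908672, -83.51319525]), np.float64(96.93719814100142)), (array([487.99908672, -82.51319525]), np.float64(88.21788101501774)), (array([488.49908672, -81.51319525]), np.float64(80.44606286455564))]
```

{"api": "play_rows", "payload": {
  "translation": [
    [-0.0005,0.001,0],
    [-0.0005,0.001,-0.02],
    [-0.0005,0.001,-0.03],
    [-0.0005,0.001,-0.037],
    [-0.0005,0.001,-0.043],
    [-0.0005,0.001,-0.043],
    [-0.0005,0.001,-0.043]
  ],
  "yaw": [0,0,0,0,0,0,0]
}}

```text
clock: 28.05
eef_pos: [487.6, -80.0, 88.8]
eef_rot: [3.141, -0.0, 1.135]
wrist_force: [-0.2, 0.1, 0.7]
finger_gap: 29.3
finger_force: 15.0
```

{"api": "play_rows", "payload": {
  "translation": [
    [0,0,0],
    [0,0,0],
    [0,0,0],
    [0,0,0]
  ],
  "yaw": [0,0,0,0],
  "hand": 0.55
}}

```text
clock: 28.55
eef_pos: [487.4, -79.9, 88.5]
eef_rot: [3.141, -0.0, 1.135]
wrist_force: [-0.2, -0.0, -0.4]
finger_gap: 51.7
finger_force: 0.0
```

{"api": "play_rows", "payload": {
  "translation": [
    [0,0,0.04],
    [0,0,0.08],
    [0,0,0.11],
    [0,0,0.11],
    [0,0,0.11]
  ],
  "yaw": [0,0,0,0,0]
}}

```text
clock: 29.18
eef_pos: [487.0, -79.8, 197.5]
eef_rot: [-3.14, 0.0, 1.135]
wrist_force: [0.5, -0.2, -0.0]
finger_gap: 51.7
finger_force: 0.0
```

```bash
python3 - <<'E'
from h import *
s=telemetry.read_state(); print(s['clock'],s['eef_pos'],s['finger_gap'],s['finger_force'])
c=cam('wrist'); save(c,'w12'); p=s['eef_pos']
print('coaster',ring(c,6,60,(489,-79),search=10)); print('d',[ring(c,z,20,(488,-80),search=7) for z in (81,85,89)],'c',ring(c,66,25,(489,-79),search=6))
u=w2px(c,[[488.5,-80.5,85]])[0].astype(int); im=c['pixels'][u[1]-70:u[1]+70,max(0,u[0]-90):u[0]+90,::-1]
cv2.imwrite('pics/w12c.png',cv2.resize(im,None,fx=4,fy=4,interpolation=cv2.INTER_CUBIC))
E
```

```text
29.175 [486.98815902 -79.81992523 197.47515209] 51.739053586305396 0.0
coaster (array([489.5, -78. ]), np.float64(122.20750468020732))
d [(array([486. , -81.5]), np.float64(74.78483983122821)), (array([486. , -80.5]), np.float64(74.75353962982861)), (array([491.5, -81.5]), np.float64(75.03935535430271))] c (array([487., -84.]), np.float64(58.73329852890494))
```

View pics/w12c.png

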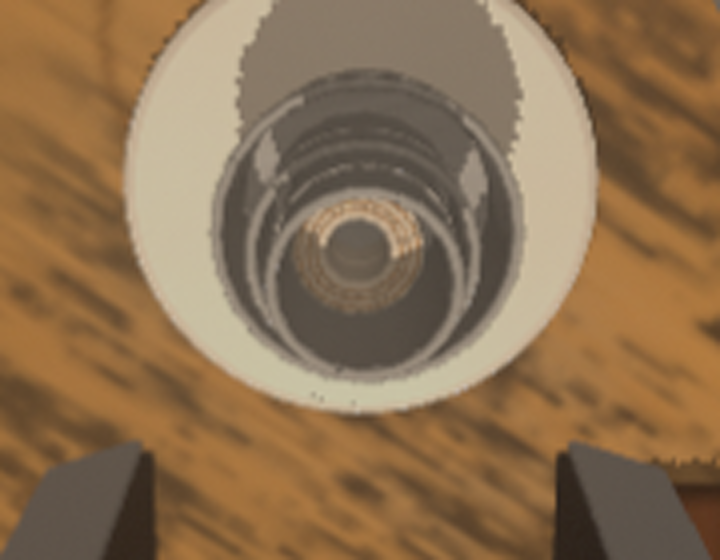

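Two rolls lie flat in d, seen at (358,255). Next is r0.

{"api": "play_rows", "payload": {
  "translation": [
    [0.001,-0.06,0],
    [0.002,-0.12,0],
    [0.003,-0.18,0],
    [0.0037,-0.225,0],
    [0.0037,-0.241,0],
    [0.0037,-0.241,-0.03],
    [0.0037,-0.241,-0.08],
    [0.0037,-0.241,-0.13],
    [0.0037,-0.241,-0.16],
    [0.0037,-0.241,-0.177],
    [0.0037,-0.241,-0.177],
    [0.0037,-0.241,-0.177]
  ],
  "yaw": [0,0,0,0,0,0,0,0,0,0,0,0]
}}

```text
clock: 30.72
eef_pos: [491.7, -321.1, 22.7]
eef_rot: [3.14, 0.0, 1.135]
wrist_force: [-0.0, 0.2, -0.3]
finger_gap: 51.6
finger_force: 0.0
```

{"api": "play_rows", "payload": {
  "translation": [
    [0,0,0],
    [0,0,0],
    [0,0,0],
    [0,0,0],
    [0,0,0]
  ],
  "yaw": [0,0,0,0,0],
  "hand": 0.1,
  "force": 15
}}

```text
clock: 31.35
eef_pos: [491.2, -321.0, 21.9]
eef_rot: [3.141, 0.0, 1.135]
wrist_force: [-1.2, 1.2, 5.6]
finger_gap: 29.3
finger_force: 15.0
```

{"api": "play_rows", "payload": {
  "translation": [
    [0,0,0.03],
    [0,0,0.06],
    [0,0,0.1],
    [0,0,0.11],
    [-0.001,0.06,0.11],
    [-0.002,0.12,0.11],
    [-0.003,0.18,0.11],
    [-0.004,0.225,0.11],
    [-0.004,0.241,0.11],
    [-0.004,0.241,0.11],
    [-0.004,0.241,0.11]
  ],
  "yaw": [0,0,0,0,0,0,0,0,0,0,0]
}}

```text
clock: 32.72
eef_pos: [487.1, -81.1, 131.1]
eef_rot: [-3.141, 0.0, 1.134]
wrist_force: [0.2, -0.1, -0.3]
finger_gap: 29.0
finger_force: 15.0
```

```bash
python3 - <<'E'
from h import *
s=telemetry.read_state(); print(s['clock'],s['eef_pos'],s['finger_gap'],s['finger_force'])
c=cam('wrist'); save(c,'w13'); p=s['eef_pos']
print('coaster',ring(c,6,60,(489,-79),search=10)); print('d',[ring(c,z,20,(488,-80),search=6) for z in (81,85,89)])
print('held',[ring(c,p[2]+o,15,p[:2],search=10) for o in (5,8,11)])
E
```

```text
32.725 [487.07832442 -81.05453529 131.10337017] 28.997785072443627 14.999986505135894
coaster (array([489.5, -78. ]), np.float64(105.55014478777599))
d [(array([485.5, -83.5]), np.float64(73.46892687384027)), (array([486., -82.]), np.float64(71.35486328530672)), (array([486. , -80.5]), np.float64(68.80615875217502))]
held [(array([487.07832442, -82.05453529]), np.float64(97.01121940078929)), (array([487.07832442, -81.55453529]), np.float64(86.64671191458166)), (array([487.57832442, -80.55453529]), np.float64(78.87012911781181))]
```

{"api": "play_rows", "payload": {
  "translation": [
    [-0.0005,0,0],
    [-0.0005,0,-0.02],
    [-0.0005,0,-0.03],
    [-0.0005,0,-0.037],
    [-0.0005,0,-0.043],
    [-0.0005,0,-0.043],
    [-0.0005,0,-0.043]
  ],
  "yaw": [0,0,0,0,0,0,0]
}}

```text
clock: 33.65
eef_pos: [486.8, -79.9, 88.8]
eef_rot: [3.141, -0.0, 1.135]
wrist_force: [0.4, -0.1, 0.0]
finger_gap: 28.6
finger_force: 15.0
```

{"api": "play_rows", "payload": {
  "translation": [
    [0,0,0],
    [0,0,0],
    [0,0,0],
    [0,0,0]
  ],
  "yaw": [0,0,0,0],
  "hand": 0.55
}}

```text
clock: 34.15
eef_pos: [486.6, -79.9, 88.5]
eef_rot: [3.142, -0.0, 1.135]
wrist_force: [-0.0, -0.4, -0.1]
finger_gap: 51.3
finger_force: 0.0
```

{"api": "play_rows", "payload": {
  "translation": [
    [0,0,0.04],
    [0,0,0.08],
    [0,0,0.11],
    [0,0,0.11],
    [0,0,0.11]
  ],
  "yaw": [0,0,0,0,0]
}}

```text
clock: 34.78
eef_pos: [486.2, -79.8, 197.5]
eef_rot: [-3.14, 0.0, 1.135]
wrist_force: [-0.9, -0.0, 0.1]
finger_gap: 51.6
finger_force: 0.0
```

```bash
python3 - <<'E'
from h import *
s=telemetry.read_state(); print(s['clock'],s['eef_pos'],s['finger_gap'],s['finger_force'])
c=cam('wrist'); save(c,'w14'); p=s['eef_pos']
print('coaster',ring(c,6,60,(489,-79),search=10)); print('d',[ring(c,z,20,(488,-80),search=7) for z in (81,85,89)],'c',ring(c,66,25,(489,-79),search=6))
u=w2px(c,[[488.5,-80.5,85]])[0].astype(int); im=c['pixels'][u[1]-70:u[1]+70,max(0,u[0]-90):u[0]+90,::-1]
cv2.imwrite('pics/w14c.png',cv2.resize(im,None,fx=4,fy=4,interpolation=cv2.INTER_CUBIC))
E
```

```text
34.775 [486.19868633 -79.82440525 197.49363599] 51.56787506005604 0.0
coaster (array([489.5, -78. ]), np.float64(121.1519014781055))
d [(array([486. , -81.5]), np.float64(69.19227501543439)), (array([486. , -80.5]), np.float64(69.46172999158108)), (array([486.5, -79. ]), np.float64(71.07565535240076))] c (array([489., -80.]), np.float64(59.56085769766474))
```

View pics/w14c.png

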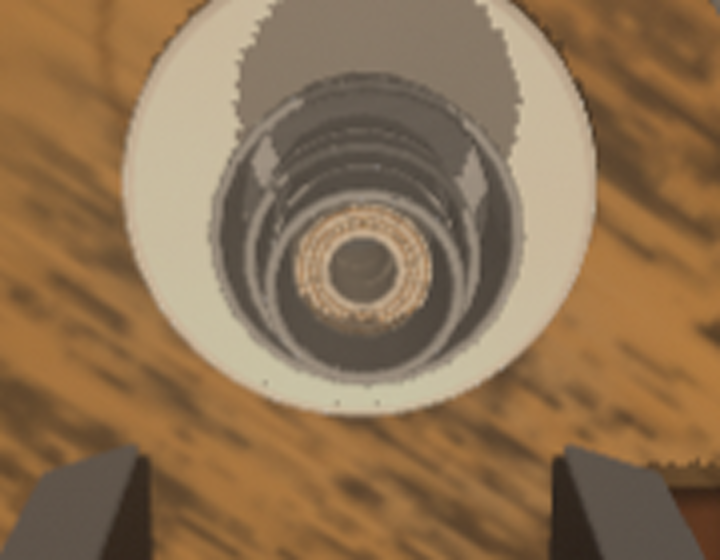

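All three rolls lie flat in d, the topmost at (363,268). Now the lid.

{"api": "play_rows", "payload": {
  "translation": [
    [-0.012,0.058,0],
    [-0.024,0.116,0],
    [-0.037,0.174,0],
    [-0.05,0.232,0],
    [-0.062,0.29,0],
    [-0.075,0.348,0],
    [-0.086,0.4,0],
    [-0.09,0.417,0],
    [-0.09,0.417,0],
    [-0.09,0.417,0],
    [-0.09,0.417,0]
  ],
  "yaw": [0,0,0,0,0,0,0,0,0,0,0]
}}

```text
clock: 36.2
eef_pos: [397.1, 336.0, 198.5]
eef_rot: [3.142, -0.0, 1.133]
wrist_force: [0.0, -0.3, 0.1]
finger_gap: 51.8
finger_force: 0.0
```

```bash
python3 - <<'E'
from h import *
s=telemetry.read_state(); print(s['clock'],s['eef_pos'],s['joints'].round(2))
c=cam('wrist'); save(c,'w15')
print('disc',[ring(c,z,25,(396,337),search=25) for z in (9,11)],'knob',ring(c,25,8,(396,337),search=15))
u=w2px(c,[[396,337,20]])[0]; print(u)
E
```

```text
36.2 [397.05738801 336.00999362 198.50438191] [ 0.63  0.24  1.61 -0.    1.29  1.07]
disc [(array([395.5, 339. ]), np.float64(101.87680519404746)), (array([396. , 339.5]), np.float64(97.76945012269148))] knob (array([396., 340.]), np.float64(120.41697247214057))
[280.62860261 186.12121574]
```

View pics/w15.png

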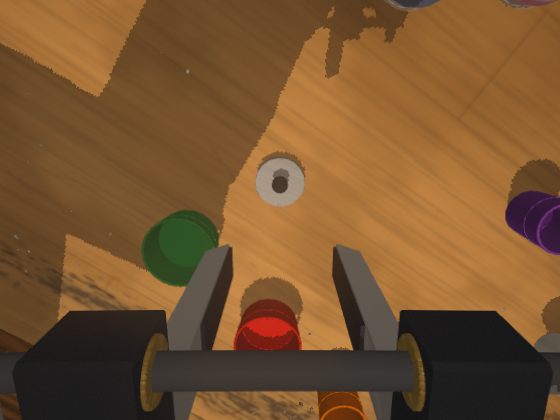

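The lid's knob is at (280,183), well clear of the green cup (181,247) and the red one (268,325). Grasping it.

{"api": "play_rows", "payload": {
  "translation": [
    [-0.001,0.0035,-0.05],
    [-0.001,0.0035,-0.1],
    [-0.001,0.0035,-0.15],
    [-0.001,0.0035,-0.175],
    [-0.001,0.0035,-0.185],
    [-0.001,0.0035,-0.1855],
    [-0.001,0.0035,-0.1855],
    [-0.001,0.0035,-0.1855]
  ],
  "yaw": [0,0,0,0,0,0,0,0],
  "hand": 0.45
}}

```text
clock: 37.25
eef_pos: [396.0, 340.9, 13.9]
eef_rot: [3.141, -0.001, 1.135]
wrist_force: [0.6, 0.3, -0.4]
finger_gap: 42.3
finger_force: 0.0
```

{"api": "play_rows", "payload": {
  "translation": [
    [0,0,0],
    [0,0,0],
    [0,0,0],
    [0,0,0],
    [0,0,0],
    [0,0,0]
  ],
  "yaw": [0,0,0,0,0,0],
  "hand": 0.05,
  "force": 25
}}

```text
clock: 38.0
eef_pos: [395.6, 340.6, 13.0]
eef_rot: [3.142, -0.0, 1.135]
wrist_force: [0.2, -0.7, 1.4]
finger_gap: 14.4
finger_force: 25.0
```

{"api": "play_rows", "payload": {
  "translation": [
    [0,0,0.03],
    [0,0,0.08],
    [0,0,0.13],
    [0,0,0.14],
    [0.012,-0.055,0.14],
    [0.024,-0.112,0.14],
    [0.036,-0.17,0.14],
    [0.048,-0.226,0.14],
    [0.06,-0.282,0.14],
    [0.072,-0.338,0.14],
    [0.084,-0.394,0.14],
    [0.09,-0.42,0.14]
  ],
  "yaw": [0,0,0,0,0,0,0,0,0,0,0,0]
}}

```text
clock: 39.5
eef_pos: [485.3, -81.9, 151.8]
eef_rot: [-3.14, 0.0, 1.133]
wrist_force: [0.1, -0.0, -0.1]
finger_gap: 14.7
finger_force: 25.0
```

{"api": "play_rows", "payload": {
  "translation": [
    [0,0,0],
    [0,0,0],
    [0,0,0]
  ],
  "yaw": [0,0,0]
}}

```text
clock: 39.88
eef_pos: [485.4, -78.4, 152.7]
eef_rot: [-3.141, -0.0, 1.136]
wrist_force: [-0.5, 0.3, 0.6]
finger_gap: 14.8
finger_force: 25.0
```

```bash
python3 - <<'E'
from h import *
s=telemetry.read_state(); print(s['clock'],s['eef_pos'],s['finger_gap'],s['finger_force'])
c=cam('wrist'); save(c,'w16'); p=s['eef_pos']
print('coaster',ring(c,6,60,(489,-79),search=10)); print('a',ring(c,48,35,(489,-79),search=8),'d',[ring(c,z,20,(487,-80),search=6) for z in (81,85,89)])
print('held',[ring(c,p[2]+o,25,p[:2],search=10) for o in (-2,-5)])
E
```

```text
39.875 [485.39172253 -78.41496397 152.7376131 ] 14.840910277915713 25.000044669723138
coaster (array([489.5, -78. ]), np.float64(98.14924131791973))
a (array([491., -78.]), np.float64(53.11823518471634)) d [(array([486. , -84.5]), np.float64(44.38611057600218)), (array([486. , -83.5]), np.float64(44.35139404645202)), (array([486.5, -82.5]), np.float64(43.300640994899034))]
held [(array([484.89172253, -79.41496397]), np.float64(55.313601500238136)), (array([484.39172253, -80.91496397]), np.float64(56.356723836946045))]
```

View pics/w16.png

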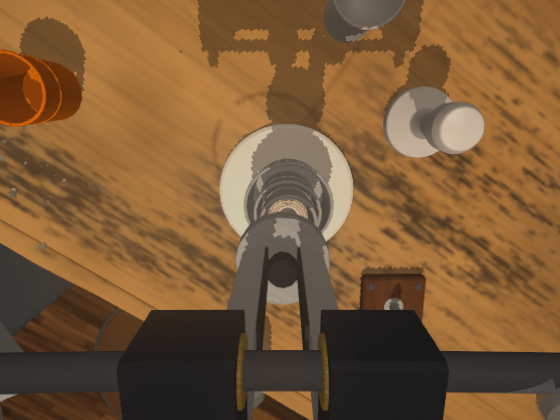

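The lid is held level by its knob (283,270), just before the nest at (287,195). Lowering it over d.

{"api": "play_rows", "payload": {
  "translation": [
    [0.0013,-0.0012,0],
    [0.0013,-0.0012,-0.02],
    [0.0013,-0.0012,-0.04],
    [0.0013,-0.0012,-0.05],
    [0.0013,-0.0012,-0.054],
    [0.0013,-0.0012,-0.057],
    [0.0013,-0.0012,-0.058],
    [0.0013,-0.0012,-0.058]
  ],
  "yaw": [0,0,0,0,0,0,0,0]
}}

```text
clock: 40.92
eef_pos: [487.0, -80.6, 95.2]
eef_rot: [3.141, -0.0, 1.135]
wrist_force: [-0.1, -0.2, -0.6]
finger_gap: 14.9
finger_force: 25.0
```

```bash
python3 - <<'E'
from h import *
s=telemetry.read_state(); print(s['clock'],s['eef_pos'],s['finger_gap'],s['finger_force'],s['wrist_force'],s['moment'])
c=cam('wrist'); save(c,'w17'); p=s['eef_pos']
print('coaster',ring(c,6,60,(489,-79),search=10),'held',ring(c,p[2]-2,25,p[:2],search=10),'a',ring(c,48,35,(489,-79),search=8))
u=w2px(c,[[487,-80,75]])[0].astype(int); im=c['pixels'][u[1]-90:u[1]+90,u[0]-120:u[0]+120,::-1]
cv2.imwrite('pics/w17c.png',cv2.resize(im,None,fx=3,fy=3,interpolation=cv2.INTER_CUBIC))
E
```

```text
40.925 [486.98743345 -80.64120315  95.21520519] 14.93650285991699 24.999902722192928 [-0.05596051 -0.18086772 -0.59860619] [-0.05046449  0.10894703 -0.00649088]
coaster (array([489.5, -78. ]), np.float64(98.74337349412701)) held (array([486.48743345, -81.64120315]), np.float64(47.12561607257804)) a (array([491., -77.]), np.float64(51.17879737801943))
```

View pics/w17c.png

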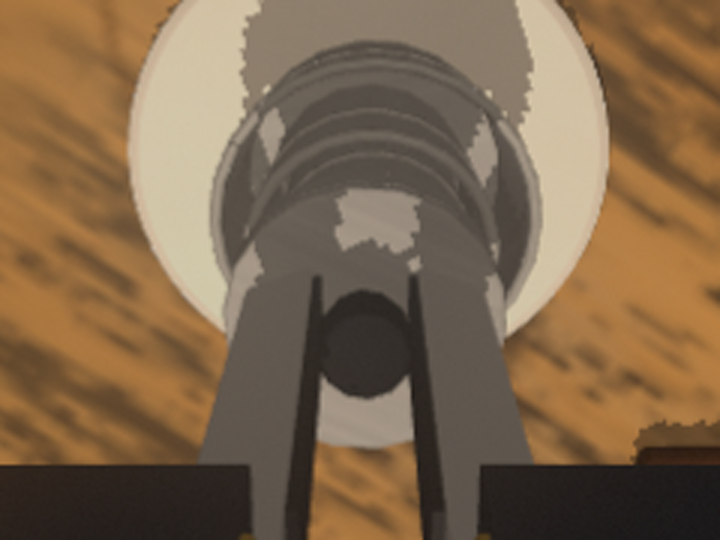

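The lid's skirt is already round the rim without touching it (no force). Seating it and releasing.

{"api": "play_rows", "payload": {
  "translation": [
    [0,0.0005,-0.002],
    [0,0.0005,-0.004],
    [0,0.0005,-0.0045],
    [0,0.0005,-0.0045]
  ],
  "yaw": [0,0,0,0]
}}

```text
clock: 41.48
eef_pos: [486.9, -80.1, 90.5]
eef_rot: [3.142, 0.0, 1.135]
wrist_force: [-1.4, 0.5, 0.8]
finger_gap: 15.0
finger_force: 25.0
```

{"api": "play_rows", "payload": {
  "translation": [
    [0,0,0],
    [0,0,0],
    [0,0,0],
    [0,0,0]
  ],
  "yaw": [0,0,0,0],
  "hand": 0.5
}}

```text
clock: 41.98
eef_pos: [486.9, -80.1, 90.4]
eef_rot: [-3.142, -0.0, 1.135]
wrist_force: [0.3, 0.3, 0.6]
finger_gap: 46.4
finger_force: 0.0
```

{"api": "play_rows", "payload": {
  "translation": [
    [0,0,0.03],
    [0,0,0.07],
    [0,0,0.11],
    [0,0,0.13],
    [-0.03,-0.06,0.13],
    [-0.06,-0.12,0.13],
    [-0.06,-0.13,0.13],
    [-0.06,-0.13,0.13]
  ],
  "yaw": [0,0,0,0,0,0,0,0]
}}

```text
clock: 42.98
eef_pos: [426.5, -211.0, 220.4]
eef_rot: [-3.142, -0.0, 1.133]
wrist_force: [-0.4, 0.4, 0.1]
finger_gap: 47.1
finger_force: 0.0
```

```bash
python3 - <<'E'
from h import *
s=telemetry.read_state(); print(s['clock'],s['eef_pos'])
c=cam('wrist'); save(c,'w18')
print('coaster',ring(c,6,60,(489,-79),search=10),'a',ring(c,48,35,(489,-79),search=8),'lid',[ring(c,z,25,(487,-80),search=8) for z in (82,88)],'knob',ring(c,102,8,(487,-80),search=8))
u=w2px(c,[[487,-80,60]])[0].astype(int); im=c['pixels'][max(0,u[1]-100):u[1]+100,max(0,u[0]-130):u[0]+130,::-1]
cv2.imwrite('pics/w18c.png',cv2.resize(im,None,fx=3,fy=3,interpolation=cv2.INTER_CUBIC)); print(u)
E
```

```text
42.975 [ 426.50944444 -210.98563054  220.4169871 ]
coaster (array([489.5, -78. ]), np.float64(84.33939261827862)) a (array([489.5, -80.5]), np.float64(64.10014027182382)) lid [(array([480., -88.]), np.float64(48.886022195652636)), (array([480., -88.]), np.float64(46.35948020574166))] knob (array([486. , -82.5]), np.float64(90.85457131776407))
[281  18]
```

View pics/w18c.png

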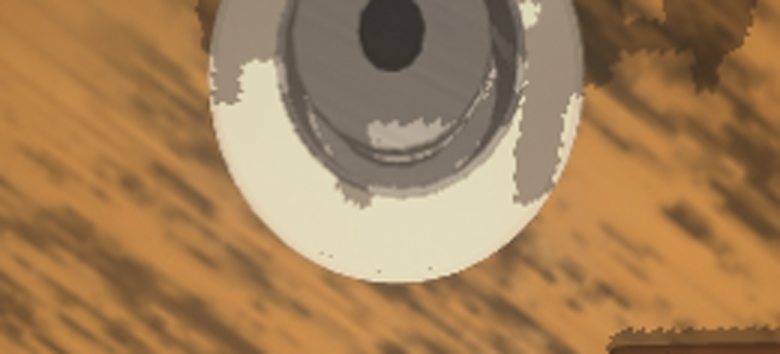

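```bash
python3 -c "
from cell import manip
print(manip.sign_off())"
```

```text
the job is handed in; nothing more can be done
None
```

The kit is packed and the job is handed in at about 43 s: measures a, c and d are nested on the coaster (b was absent), all three label rolls lie flat in d, and the lid is on, though I viewed 16 pictures against the limit of 14.

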